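Nip a culture dish in the sliding jaw of a lighted inspection stand

TASK

Under the light hood of the inspection stand, slide the jaw along its rail by its paddle so that it pushes the culture dish across the stage until the dish meets the sprung stop, and press on gently until the stop's plunger has given way by about 4 mm. Then let go, leaving the dish lightly held between jaw and stop. Do not touch the dish with the hand or squeeze it hard, and leave the brown vial beside the stand standing where it is.

Things in the scene. Friction and masses are not known exactly. Their poses are not given: they have to be found in the camera images.
- stand: Inspection stand, fixed: aluminium base plate 140 (x) x 300 (y) x 18 mm, grey rear wall from x = 54 mm, white light hood on top. Origin: centre of the base's underside; x points to the rear wall, y along the rail (left, seen from the front), z up. Open in front and at both sides.
- hood_edge (a point): Middle of the hood's lower front edge. The hood reaches from here 114 mm back, 145 mm to either side and 56 mm up; its underside is 106 mm above the worktop. It overhangs stage and paddle: come in from the front with the tool tilted 30 to 45 degrees. Axes as the stand's.
- stop_line (a point): Point on the black stage (18 mm above the worktop) amid where the sprung stop can be: a dark steel block 30 x 30 x 28 mm, brass screw on top. Its plunger (15 mm wide, axis 8.5 mm over the stage) points to -y; its tip lies anywhere within 20 mm of this point to +y or -y: find it by touch. It gives 1 mm per 1.2 N, travel 16 mm. Axes as the stand's.
- jaw: Sliding jaw with paddle; runs along the stand's y only, 150 mm in all, drags with a steady 10 N and stays where it is left. Origin: under the middle of the paddle's thickness, at worktop height, at the stand's x = 0; axes as the stand's. Its flat face, which meets the dish, is 12 mm to +y of the origin, x = -25 to 37, z = 20 to 37 mm. Shoe below the paddle: 34 mm along y, top at z = 32.
- grip (a point): Point to grip: middle of the black paddle, 60 mm above the worktop, 46 mm in front of the jaw's origin. The paddle is 14 mm thick along y (close the fingers along the stand's y), 20 mm wide, and leans 35 degrees from vertical towards the front; it goes on 24 mm beyond this point, up and to the front, and 30 mm below it to the shoe. Axes as the stand's.
- dish: Small clear round culture dish, 44 mm across its rim, about 40 mm where it is pushed, 13 mm high, about 20 g, loose on the stage between jaw and stop. Origin: centre of its underside; z up.
- vial: Brown glass vial with black cap, 27 mm across, 62 mm high, standing loose on the worktop in front and to the left of the stand. Origin: centre of its underside; z up.

How it is judged (in metres and radians):
At the end, for the whole second after the job is handed in: The dish lies flat (within 0.12 rad) and at rest, held between jaw and sprung stop with 1.5 to 8 N (plunger pressed in by about 1.3 to 6.7 mm), the jaw at rest; the vial upright within 0.15 rad (contact force between jaw and dish between 1.5 and 8 N and linear speed of each of dish, jaw below 0.01 m/s and angle between dish's own z axis and vertical below 0.12 rad and angle between vial's own z axis and vertical below 0.15 rad); the robot touches nothing.
It fails at once if the dish is squeezed with more than 16 N (contact force between jaw and dish above 16 N).
It fails at once if the hand touches the dish (contact force between any of the fingers, the arm and dish above 0.5 N).
It fails at once if the vial is moved by more than 20 mm or tipped (distance of vial from where it was at the start of the episode above 0.02 m or angle between vial's own z axis and vertical above 0.35 rad).
It also fails if it takes over 54 s, if anything falls off the work surface, if the arm or the gripper's body presses on something with over 40 N, if the wrist force passes 120 N, or if a joint passes its speed limit or range.

ROBOT

A 6-joint arm with a two-finger parallel gripper is mounted at the origin on a cart in front of the work surface, level with it; the furniture and walls round the work are solid. World frame = base frame: x ahead of the robot, y to its left, z up, the work surface at z = 0. Lengths are in m, angles in degrees, forces in N, time in s.
With the tool pointing down it reaches from about 0.375 to 0.9 m from the base axis. Payload 3.1 kg.
Tool frame: the origin (TCP) lies at the very end of the fingers, on their centre line; the grasp point (between the pads) lies 19 mm behind it (grasp_offset is the distance from the TCP to the grasp point, in m); z points along the fingers, y is the direction in which the jaws open and shut (so a half turn about z gives the same grasp; the last joint's range is limited). The gripper opens to 87 mm and grips with 3 to 60 N. Pads are 19 mm wide; open, the fingers measure 117 mm over their backs; the gripper's body (75 mm by 190 mm) begins 51 mm behind the grasp point.
Start: joints at [-84.139, 30.224, 82.088, -0, 67.689, -10.227], TCP at [0.173, -0.6, 0.223] pointing down, gripper open.
Joint ranges: [-176.69, 176.69], [-43.24, 126.21], [12.49, 139.97], [-82, 262], [0, 151.66], [-163.58, 163.58]. Speed limits (degrees/s): [159.86, 159.86, 180, 180, 180, 180].

INTERFACE

Orientations are given as a 3x3 rotation matrix whose columns are the frame's x, y, z axes.
In Python, from rig import * gives the robot as it stands. The module is installed in compiled form; this text tells all that it offers.
- The arm moves only by the tool play_rows, never from a script. Its argument "plan" is a list that holds one entry, the list of rows, each a list of 7 numbers: the shift along the world's x, y, z each as a share of 5 cm, from -1 to 1, then the turn, a rotation vector about the world's x, y, z each as a share of pi rad, from -1 to 1, then the gripper's target within -1 to 1 (fully open at 1, half-way at 0, shut at -1). A call has 1 to 12 rows; each row shifts and turns the commanded pose from where the row before left it; what a row does not reach is not made up. A row lasts 1/10 s, in which the tool goes at most 50 mm and 8.59 degrees, less where a joint would pass 70% of its speed; a pose out of reach is approached as far as the arm can. A call with a number of a shift or a turn outside -1 to 1 is refused whole. A call with a gripper value outside its range is refused whole. The fingers move at their own pace and stop on an object; the grip force is fixed at half the most. Time passes only in rows, so rows that do not move let the fingers close. It gives the time, the measured TCP pose, the force and the opening at its end, in the units of the state.
- read_state(): the state, without advancing time (a new reading comes with each control period).
- capture(name): name is "side" or "top" or "wrist"; returns the picture (420x560x3 uint8, red, green, blue); there is no depth.
- camera_params(name): a dict with "intrinsics" (3x3 intrinsics, pixels), "R" (3x3) and "t" (3): a world point X has camera coordinates R X + t; the wrist camera has in their place "mount" (4x4, takes a point from camera to tool coordinates, whose origin is the TCP and whose axes are the flange's). Camera axes: x right, y down, z forward; pixel columns grow to the right and rows downward; lengths in m; the calibration is good to about 2 mm. A picture is of the moment at which its call begins: read the wrist's pose just before it. camera_params takes no time and is no camera call.
- hand_in(): hands the job in, once; it reports no verdict.
The state is a dict: "time_s": time; "joint_positions": joint angles; "qvel": joint speeds; "tau": joint torques, N m; "position": TCP position; "tcp_rot": TCP orientation; "force": force on the tool from outside, world axes, zero at the start; "moment": the same for the moment, N m; "opening": opening from 0.0 (shut) to 1.0 (fully open).
Only numpy, scipy, OpenCV 4.12 (cv2) and the standard library are available. Lean on these libraries where they do the work, as an engineer would, in place of code of your own. Each camera call takes 0.05 s, during which the arm holds its last target. There are 200 camera calls.

## Working session

There is one attempt and no reset: what is moved stays moved. The work goes in short steps, Python scripts to look and compute and a tool call to move; the robot and the scene stay as the last step left them, time stands still between calls to the robot, and variables do not carry over. Pictures are saved under pics/ and viewed, about 8 in all and at most 12, crops included, and the job is handed in when it is done.

Besides the shell and the picture viewer there is one more tool, called after "Emit:" as a command line: name --argument value ..., lists and objects as JSON in quotes. play_rows: Moves the arm, as the interface text tells. Its arguments: {"type":"object","properties":{"plan":{"type":"array"}},"required":["plan"]}

```bash
mkdir -p pics; python3 - <<'E'
from rig import *
import cv2,numpy as np
s=read_state();print(s)
for n in("side","top","wrist"):
    p=camera_params(n);print(n,p)
    cv2.imwrite(f"pics/{n}0.png",cv2.cvtColor(capture(n),cv2.COLOR_RGB2BGR))
E
```

```text
{'time_s': 0.0, 'joint_positions': array([-8.41404069e+01,  3.02787539e+01,  8.21557248e+01, -1.75821487e-03,
        6.76883955e+01, -1.02271818e+01]), 'qvel': array([-0.08586453,  0.04501192,  0.02353713, -0.01830885,  0.07659271,
        0.01928926]), 'tau': array([-1.75875586e-03, -4.40047324e+01, -1.76593423e+01,  6.29970711e-02,
        5.84542227e-02, -1.75996338e-04]), 'position': array([ 0.17312899, -0.59978902,  0.22157757]), 'tcp_rot': array([[ 9.60839946e-01,  2.77103839e-01, -2.47181032e-04],
       [ 2.77103724e-01, -9.60837649e-01,  2.13045498e-03],
       [ 3.52856412e-04, -2.11552103e-03, -9.99997700e-01]]), 'force': array([-0.30782697,  0.61354883,  0.18176851]), 'moment': array([0.02960926, 0.00504314, 0.00434663]), 'opening': 1.0023719257991546}
side {'intrinsics': array([[527.5593137 ,   0.        , 275.36217097],
       [  0.        , 527.5593137 , 204.85553446],
       [  0.        ,   0.        ,   1.        ]]), 'R': array([[-0.71811601, -0.69561789,  0.0206193 ],
       [-0.383791  ,  0.37114018, -0.84555274],
       [ 0.58052896, -0.61511846, -0.53349359]])
[... 253 characters left out ...]
0.99957468,  0.01286908],
       [-0.7807494 , -0.02847689, -0.62419504],
       [ 0.62429603,  0.00628746, -0.78116256]]), 't': array([0.0803999 , 0.51809544, 0.60994807])}
wrist {'intrinsics': array([[333.31155461,   0.        , 282.36369989],
       [  0.        , 333.31155461, 207.91820633],
       [  0.        ,   0.        ,   1.        ]]), 'mount': array([[-2.85562806e-04, -9.55503632e-01, -2.94979199e-01,
         8.09315361e-02],
       [ 9.99999879e-01, -1.54626578e-04, -4.67207571e-04,
        -9.08209384e-04],
       [ 4.00806907e-04, -2.94979297e-01,  9.55503560e-01,
        -1.62124782e-01],
       [ 0.00000000e+00,  0.00000000e+00,  0.00000000e+00,
         1.00000000e+00]])}
```

View pics/top0.png

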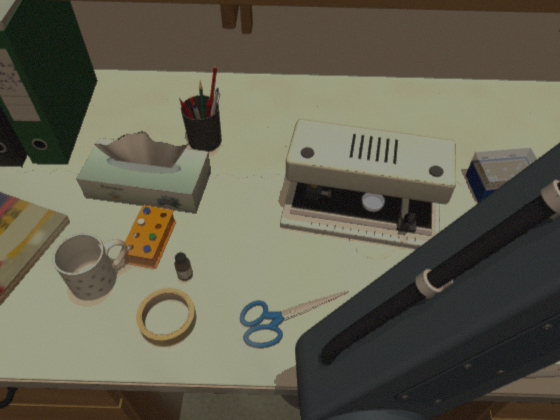

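View pics/side0.png

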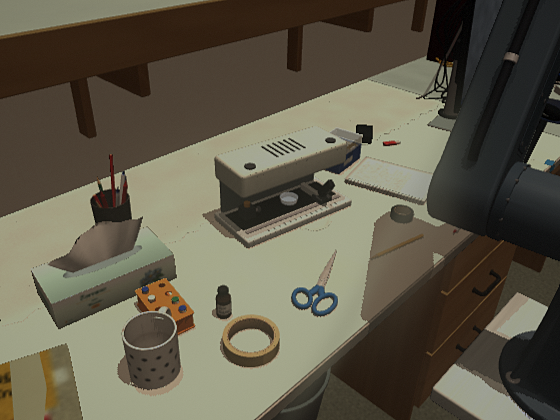

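The top view shows the stand (hood 288–455 × 122–198), paddle near (407,222), dish (373,202), stop near (325,192) and vial (183,265). In the side view the paddle is near (325,188) and the dish near (289,199). I'll zoom both for precise corners.

```bash
python3 - <<'E'
import cv2,numpy as np
a=cv2.imread("pics/top0.png")[110:250,275:465];b=cv2.imread("pics/side0.png")[120:250,200:370]
f=lambda im:np.clip(255*(cv2.resize(im,None,fx=4,fy=4,interpolation=cv2.INTER_CUBIC)/255.)**0.6,0,255).astype('u1')
cv2.imwrite("pics/t1.png",f(a));cv2.imwrite("pics/s1.png",f(b))
E
```

```text
(no output)
```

View pics/t1.png

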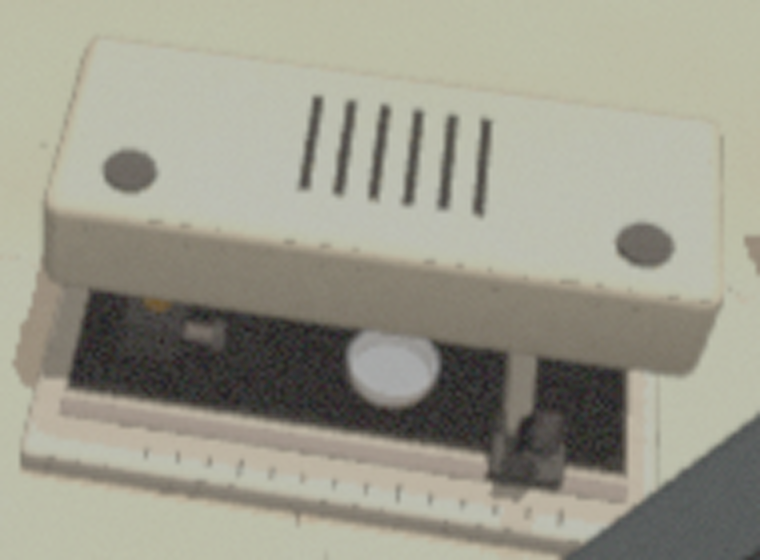

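View pics/s1.png

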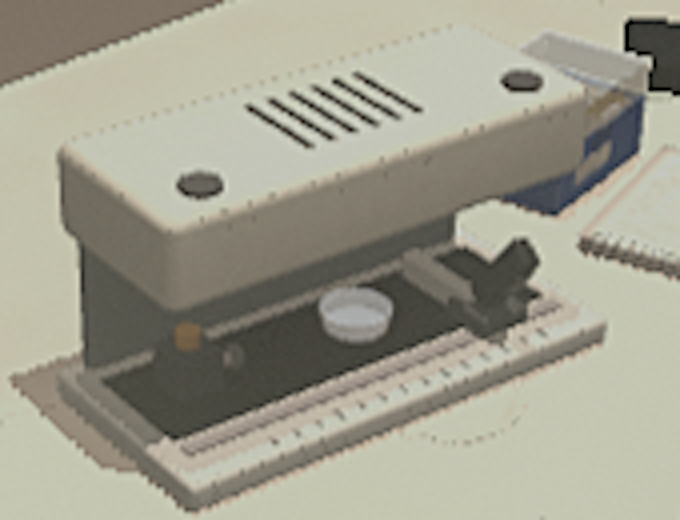

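```bash
cat > h.py <<'E'
import numpy as np,cv2
from rig import *
C={n:camera_params(n) for n in("side","top")}
def ray(n,p):
    c=C[n];d=c["R"].T@np.linalg.inv(c["intrinsics"])@[p[0],p[1],1.];return -c["R"].T@c["t"],d/np.linalg.norm(d)
def tri(a,b):
    A=np.zeros((3,3));v=np.zeros(3);
    R=[ray("top",a),ray("side",b)]
    for o,d in R:
        M=np.eye(3)-np.outer(d,d);A+=M;v+=M@o
    x=np.linalg.solve(A,v);return x,max(np.linalg.norm((np.eye(3)-np.outer(d,d))@(x-o)) for o,d in R)
def onz(n,p,z):
    o,d=ray(n,p);return o+d*(z-o[2])/d[2]
T=lambda u,v:(275+u/4-.375,110+v/4-.375)
S=lambda u,v:(200+u/4-.375,120+v/4-.375)
E
python3 - <<'E'
from h import *
np.set_printoptions(precision=4,suppress=True)
pairs=dict(dotL=((130,171),(200,184)),dotR=((644,245),(521,81)),slotL_back=((318,98),(359,73)),slotL=((320,98),(250,105)),slotR=((488,120),(360,74)),slotLf=((305,188),(310,146)),slotRf=((480,214),(420,110)),screw=((158,305),(188,335)),tip=((207,333),(235,357)),padtop=((548,420),(522,247)),dish=((392,368),(356,318)),baseFL=((22,465),(195,508)),baseFLtop=((24,452),(190,490)))
for k,(a,b) in pairs.items():
    x,e=tri(T(*a),S(*b));print(k,x,round(e,4))
print("baseFL top z0",onz("top",T(22,467),0),"side",onz("side",S(195,510),0))
print("baseFR side z0",onz("side",S(605,345),0), "BL",onz("side",S(62,392),0))
print("vial",onz("top",(184,277),0),onz("side",(224,315),0))
print("dish rim z31",onz("top",T(393,362),.031),onz("side",S(355,306),.031))
E
```

```text
dotL [0.6501 0.0725 0.1657] 0.0002
dotR [ 0.615  -0.1438  0.1655] 0.0001
slotL_back [ 0.6205 -0.0023  0.2239] 0.0111
slotL [ 0.6995 -0.0121  0.1649] 0.0
slotR [ 0.6863 -0.0858  0.1653] 0.0012
slotLf [ 0.645  -0.0031  0.163 ] 0.0001
slotRf [ 0.6319 -0.0769  0.1639] 0.0001
screw [0.6757 0.0556 0.0531] 0.003
tip [0.669  0.03   0.0344] 0.0015
padtop [ 0.5847 -0.1164  0.0818] 0.0008
dish [ 0.6589 -0.0604  0.0252] 0.0006
baseFL [0.6079 0.1181 0.0064] 0.0004
baseFLtop [0.6109 0.1174 0.015 ] 0.001
baseFL top z0 [0.6119 0.1183 0.    ] side [0.6123 0.1136 0.    ]
baseFR side z0 [ 0.56   -0.1758  0.    ] BL [0.7475 0.0907 0.    ]
vial [0.4932 0.2858 0.    ] [0.4957 0.2842 0.    ]
dish rim z31 [ 0.6587 -0.06    0.031 ] [ 0.6612 -0.0624  0.031 ]
```

```bash
cat >> h.py <<'E'
from scipy.spatial.transform import Rotation as Ro
np.set_printoptions(precision=4,suppress=True)
yaw=np.radians(-9.7);ex=np.array([np.cos(yaw),np.sin(yaw),0]);ey=np.array([-np.sin(yaw),np.cos(yaw),0]);ez=np.array([0,0,1.])
O=np.array([.655,-.0426,0])
W=np.c_[ex,ey,ez]
loc=lambda p:W.T@(np.asarray(p)-O)
wor=lambda p:O+W@np.asarray(p)
def Rt(t):
    t=np.radians(t);z=np.sin(t)*ex-np.cos(t)*ez;y=-ey;return np.c_[np.cross(y,z),y,z]
def togo(p,R,n):
    s=read_state();d=(p-s["position"])/.05;r=Ro.from_matrix(R@s["tcp_rot"].T).as_rotvec()/np.pi
    print("t",s["time_s"],"loc",loc(s["position"]),"F",W.T@s["force"],"op",s["opening"]);print("shift",d,"turn",r,"/n",d/n,r/n)
E
python3 - <<'E'
from h import *
print("hood edge",[loc(onz("top",T(*p),.106)) for p in((60,285),(368,327),(670,369))],[loc(onz("side",S(*p),.106)) for p in((190,308),(400,245))])
R=Rt(42);g=wor([-.048,-.0845,.063]);tcp=g+.017*R[:,2];pre=tcp-.12*R[:,2]
print(tcp,pre);togo(pre+[0,0,.04],R,24)
E
```

```text
hood edge [array([-0.0431,  0.1391,  0.106 ]), array([-0.0394,  0.0004,  0.106 ]), array([-0.0364, -0.1317,  0.106 ])] [array([-0.0406,  0.1304,  0.106 ]), array([-0.0501, -0.0007,  0.106 ])]
[ 0.6047 -0.1197  0.0504] [ 0.5255 -0.1062  0.1395]
t 0.15 loc [-0.381  -0.6306  0.2218] F [0.1977 0.0425 1.1216] op 0.9987979375569305
shift [ 7.0471  9.875  -0.845 ] turn [ 0.0126 -0.2348 -0.1369] /n [ 0.2936  0.4115 -0.0352] [ 0.0005 -0.0098 -0.0057]
```

Emit:
play_rows --plan '[[[0.294,0.411,-0.035,0.0005,-0.0098,-0.0057,0.3],[0.294,0.411,-0.035,0.0005,-0.0098,-0.0057,0.3],[0.294,0.411,-0.035,0.0005,-0.0098,-0.0057,0.3],[0.294,0.411,-0.035,0.0005,-0.0098,-0.0057,0.3],[0.294,0.411,-0.035,0.0005,-0.0098,-0.0057,0.3],[0.294,0.411,-0.035,0.0005,-0.0098,-0.0057,0.3],[0.294,0.411,-0.035,0.0005,-0.0098,-0.0057,0.3],[0.294,0.411,-0.035,0.0005,-0.0098,-0.0057,0.3],[0.294,0.411,-0.035,0.0005,-0.0098,-0.0057,0.3],[0.294,0.411,-0.035,0.0005,-0.0098,-0.0057,0.3],[0.294,0.411,-0.035,0.0005,-0.0098,-0.0057,0.3],[0.294,0.411,-0.035,0.0005,-0.0098,-0.0057,0.3]]]'

```text
time_s: 1.35
position: [0.35, -0.353, 0.2015]
tcp_rot: [[0.931, 0.054, 0.361], [0.066, -0.998, -0.021], [0.359, 0.044, -0.932]]
force: [-0.7, -0.4, -0.3]
opening: 0.652
```

Emit:
play_rows --plan '[[[0.294,0.411,-0.035,0.0005,-0.0098,-0.0057,0.3],[0.294,0.411,-0.035,0.0005,-0.0098,-0.0057,0.3],[0.294,0.411,-0.035,0.0005,-0.0098,-0.0057,0.3],[0.294,0.411,-0.035,0.0005,-0.0098,-0.0057,0.3],[0.294,0.411,-0.035,0.0005,-0.0098,-0.0057,0.3],[0.294,0.411,-0.035,0.0005,-0.0098,-0.0057,0.3],[0.294,0.411,-0.035,0.0005,-0.0098,-0.0057,0.3],[0.294,0.411,-0.035,0.0005,-0.0098,-0.0057,0.3],[0.294,0.411,-0.035,0.0005,-0.0098,-0.0057,0.3],[0.294,0.411,-0.035,0.0005,-0.0098,-0.0057,0.3],[0.294,0.411,-0.035,0.0005,-0.0098,-0.0057,0.3],[0.294,0.411,-0.035,0.0005,-0.0098,-0.0057,0.3]]]'

```text
time_s: 2.55
position: [0.5218, -0.1142, 0.1815]
tcp_rot: [[0.739, -0.163, 0.654], [-0.119, -0.987, -0.112], [0.663, 0.005, -0.748]]
force: [0.0, -0.1, 1.0]
opening: 0.654
```

```bash
python3 - <<'E'
from h import *
s=read_state();np.savez("w1.npz",p=s["position"],R=s["tcp_rot"])
im=capture("wrist");cv2.imwrite("pics/w1.png",cv2.cvtColor(np.clip(255*(im/255.)**.6,0,255).astype('u1'),cv2.COLOR_RGB2BGR))
R=Rt(42);g=wor([-.048,-.0845,.063]);tcp=g+.017*R[:,2];pre=tcp-.12*R[:,2]
togo(pre,R,4)
E
```

```text
t 2.6 loc [-0.1193 -0.0906  0.1811] F [-0.3187  0.6037  0.5041] op 0.6478517811359593
shift [ 0.0672  0.1131 -0.8317] turn [ 0.0004 -0.0023 -0.0022] /n [ 0.0168  0.0283 -0.2079] [ 0.0001 -0.0006 -0.0005]
```

View pics/w1.png

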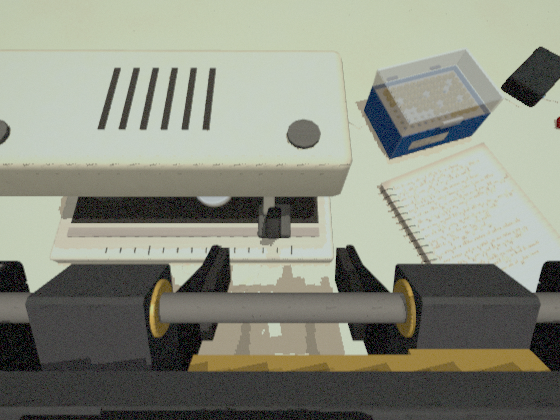

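The wrist view shows the stand square to the image (front edge level at row 260). The paddle is at columns ~261–290, rows 205–238, almost centred between the fingers (215 and 345). I'll go on down, look again, and triangulate.

Emit:
play_rows --plan '[[[0.017,0.028,-0.208,0,-0.0006,-0.0005,0.3],[0.017,0.028,-0.208,0,-0.0006,-0.0005,0.3],[0.017,0.028,-0.208,0,-0.0006,-0.0005,0.3],[0.017,0.028,-0.208,0,-0.0006,-0.0005,0.3],[0.11,-0.02,-0.12,0,0,0,0.3],[0.11,-0.02,-0.12,0,0,0,0.3],[0.11,-0.02,-0.12,0,0,0,0.3],[0.11,-0.02,-0.12,0,0,0,0.3],[0,0,0,0,0,0,0.3]]]'

```text
time_s: 3.5
position: [0.5479, -0.1136, 0.1156]
tcp_rot: [[0.733, -0.168, 0.659], [-0.123, -0.986, -0.115], [0.669, 0.003, -0.743]]
force: [0.9, 0.2, 0.3]
opening: 0.651
```

```bash
python3 - <<'E'
from h import *
s=read_state();np.savez("w2.npz",p=s["position"],R=s["tcp_rot"])
im=capture("wrist");cv2.imwrite("pics/w2.png",cv2.cvtColor(np.clip(255*(im/255.)**.6,0,255).astype('u1'),cv2.COLOR_RGB2BGR))
a=cv2.imread("pics/w1.png")[170:265,180:370];b=cv2.imread("pics/w2.png")[110:260,180:370]
cv2.imwrite("pics/w12.png",cv2.resize(np.vstack([a,b]),None,fx=2.4,fy=2.4,interpolation=cv2.INTER_CUBIC))
R=Rt(42);g=wor([-.048,-.0845,.063]);tcp=g+.017*R[:,2]
togo(tcp,R,1)
E
```

```text
t 3.55 loc [-0.0942 -0.0878  0.1158] F [-0.6366 -0.3234  0.219 ] op 0.652052124310209
shift [ 1.1469 -0.1283 -1.3086] turn [ 0.001  -0.0004 -0.0001] /n [ 1.1469 -0.1283 -1.3086] [ 0.001  -0.0004 -0.0001]
```

View pics/w12.png

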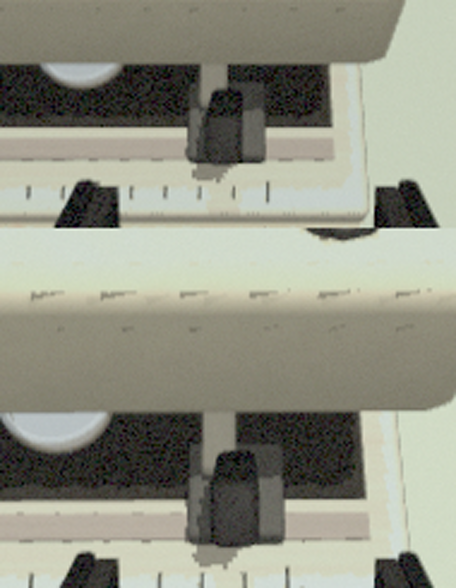

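```bash
cat >> h.py <<'E'
cw=camera_params("wrist")
def wray(f,p):
    m=np.load(f);M=cw["mount"];d=m["R"]@M[:3,:3]@np.linalg.inv(cw["intrinsics"])@[p[0],p[1],1.]
    return m["p"]+m["R"]@M[:3,3],d/np.linalg.norm(d)
def isect(rs):
    A=np.zeros((3,3));v=np.zeros(3)
    for o,d in rs:
        M=np.eye(3)-np.outer(d,d);A+=M;v+=M@o
    x=np.linalg.solve(A,v);return loc(x),[np.linalg.norm((np.eye(3)-np.outer(d,d))@(x-o)) for o,d in rs]
E
python3 - <<'E'
from h import *
A=lambda u,v:wray("w1.npz",(180+u/2.4,170+v/2.4));B=lambda u,v:wray("w2.npz",(180+u/2.4,110+(v-228)/2.4))
def z(r,h):o,d=r;return loc(o+d*(h-o[2])/d[2])
print("padtop edge",isect([A(227,90),B(238,452)]),"bot",isect([A(222,161),B(233,544)]))
print("with side",isect([B(238,452),ray("side",S(522,247))]))
for h in(.08,.06):print(h,z(A(224,125),h),z(B(235,498),h))
print("dish",[z(A(80,88),.031),z(B(52,452),.031)])
print("shoe L,R z.032",z(B(188,500),.032),z(B(284,500),.032),"frontedge base z.018",z(A(100,215),.018))
E
```

```text
padtop edge (array([-0.0326, -0.085 ,  0.0617]), [np.float64(0.0001243033413070144), np.float64(0.00012430334130719077)]) bot (array([-0.0732, -0.0842,  0.0904]), [np.float64(0.00015230765015797267), np.float64(0.00015230765015800587)])
with side (array([-0.0463, -0.0882,  0.0784]), [np.float64(0.005933408002515111), np.float64(0.005933408002515273)])
0.08 [-0.0551 -0.0844  0.08  ] [-0.0559 -0.0844  0.08  ]
0.06 [-0.0471 -0.0839  0.06  ] [-0.0477 -0.0842  0.06  ]
dish [array([-0.018 , -0.0184,  0.031 ]), array([-0.018, -0.018,  0.031])]
shoe L,R z.032 [-0.037  -0.0675  0.032 ] [-0.0369 -0.101   0.032 ] frontedge base z.018 [-0.0726 -0.0296  0.018 ]
```

Emit:
play_rows --plan '[[[0.143,-0.016,-0.164,0,0,0,0.3],[0.143,-0.016,-0.164,0,0,0,0.3],[0.143,-0.016,-0.164,0,0,0,0.3],[0.143,-0.016,-0.164,0,0,0,0.3],[0.143,-0.016,-0.164,0,0,0,0.3],[0.143,-0.016,-0.164,0,0,0,0.3],[0.143,-0.016,-0.164,0,0,0,0.3],[0.143,-0.016,-0.164,0,0,0,0.3],[0,0,0,0,0,0,0.3]]]'

```text
time_s: 4.45
position: [0.605, -0.1198, 0.0494]
tcp_rot: [[0.733, -0.168, 0.659], [-0.123, -0.986, -0.115], [0.669, 0.003, -0.744]]
force: [-0.7, -0.7, 0.4]
opening: 0.649
```

```bash
python3 - <<'E'
from h import *
s=read_state()
im=capture("wrist");cv2.imwrite("pics/w3.png",cv2.cvtColor(np.clip(255*(im/255.)**.6,0,255).astype('u1'),cv2.COLOR_RGB2BGR)[100:330,130:420])
R=Rt(42);g=wor([-.048,-.0843,.063]);tcp=g+.017*R[:,2]
togo(tcp,R,1)
E
```

```text
t 4.5 loc [-0.0369 -0.0844  0.0498] F [-0.1526  0.4618  0.0588] op 0.6484066165031409
shift [0.0065 0.0006 0.0119] turn [ 0.001  -0.0005 -0.0001] /n [0.0065 0.0006 0.0119] [ 0.001  -0.0005 -0.0001]
```

View pics/w3.png

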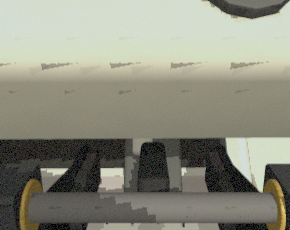

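The paddle (crop column 152) sits midway between the fingers (95 and 215), with no contact force. Closing the fingers.

Emit:
play_rows --plan '[[[0,0,0,0,0,0,-0.3],[0,0,0,0,0,0,-0.6],[0,0,0,0,0,0,-1],[0,0,0,0,0,0,-1],[0,0,0,0,0,0,-1],[0,0,0,0,0,0,-1],[0,0,0,0,0,0,-1],[0,0,0,0,0,0,-1]]]'

```text
time_s: 5.3
position: [0.604, -0.1197, 0.0506]
tcp_rot: [[0.733, -0.168, 0.659], [-0.123, -0.986, -0.115], [0.669, 0.003, -0.744]]
force: [-0.9, -0.9, 1.3]
opening: 0.16
```

```bash
python3 - <<'E'
from h import *
togo(wor([-.0366,-.0843,.0504]),Rt(42),1);print(ey*.005/.05)
E
```

```text
t 5.3 loc [-0.0373 -0.0846  0.0506] F [-0.7844 -1.0126  1.2616] op 0.1601845035168144
shift [ 0.0139  0.0034 -0.0033] turn [ 0.0011 -0.0004 -0.    ] /n [ 0.0139  0.0034 -0.0033] [ 0.0011 -0.0004 -0.    ]
[0.0168 0.0986 0.    ]
```

Emit:
play_rows --plan '[[[0.008,0.049,0,0,0,0,-1],[0.0168,0.0986,0,0,0,0,-1],[0.0168,0.0986,0,0,0,0,-1],[0.0168,0.0986,0,0,0,0,-1],[0.0168,0.0986,0,0,0,0,-1],[0.0168,0.0986,0,0,0,0,-1],[0.008,0.049,0,0,0,0,-1]]]'

```text
time_s: 6.0
position: [0.6086, -0.0919, 0.0505]
tcp_rot: [[0.733, -0.174, 0.658], [-0.127, -0.985, -0.118], [0.668, 0.003, -0.744]]
force: [-5.4, -9.6, 3.5]
opening: 0.158
```

```bash
python3 - <<'E'
from h import *
togo(wor([-.0366,-.0243,.0504]),Rt(42),6)
E
```

```text
t 6.0 loc [-0.0374 -0.0564  0.0505] F [ -3.6625 -10.3613   3.4747] op 0.1575092504555805
shift [ 0.1244  0.6296 -0.003 ] turn [ 0.0009 -0.0006  0.0017] /n [ 0.0207  0.1049 -0.0005] [ 0.0002 -0.0001  0.0003]
```

Emit:
play_rows --plan '[[[0.014,0.0986,0,0,0,0,-1],[0.014,0.0986,0,0,0,0,-1],[0.014,0.0986,0,0,0,0,-1],[0.014,0.0986,0,0,0,0,-1],[0.014,0.0986,0,0,0,0,-1],[0.014,0.0986,0,0,0,0,-1],[0,0,0,0,0,0,-1],[0,0,0,0,0,0,-1]]]'

```text
time_s: 6.8
position: [0.6135, -0.0619, 0.0506]
tcp_rot: [[0.733, -0.172, 0.659], [-0.126, -0.985, -0.117], [0.669, 0.003, -0.743]]
force: [-1.9, -6.6, 0.7]
opening: 0.155
```

```bash
python3 - <<'E'
from h import *
togo(wor([-.0366,-.0243,.0504]),Rt(42),6)
im=capture("top");im2=capture("side")
f=lambda im:np.clip(255*(cv2.resize(im[:,:,::-1],None,fx=4,fy=4,interpolation=cv2.INTER_CUBIC)/255.)**0.6,0,255).astype('u1')
cv2.imwrite("pics/s2.png",f(im2[160:250,200:370]))
E
```

```text
t 6.8 loc [-0.0377 -0.0261  0.0506] F [-0.7915 -6.8327  0.7021] op 0.15512793921659804
shift [ 0.0271  0.0313 -0.0031] turn [ 0.001  -0.0003  0.0011] /n [ 0.0045  0.0052 -0.0005] [ 0.0002 -0.      0.0002]
```

View pics/s2.png

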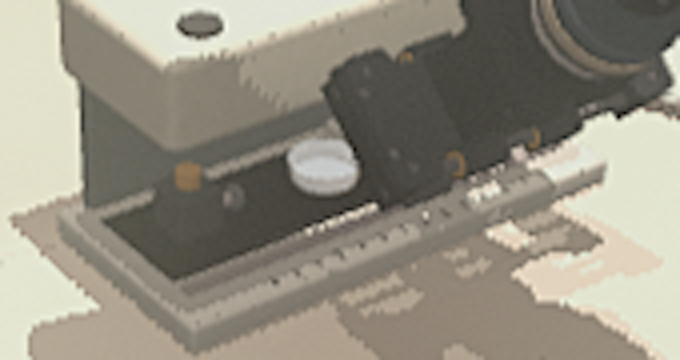

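The side view shows the dish (325,165) lying flat and being pushed ahead, with the stop tip at (240,197). I'll advance 30 mm more, then feel for the stop.

Emit:
play_rows --plan '[[[0.008,0.0493,0,0,0,0,-1],[0.008,0.0493,0,0,0,0,-1],[0.008,0.0493,0,0,0,0,-1],[0.008,0.0493,0,0,0,0,-1],[0.008,0.0493,0,0,0,0,-1],[0.008,0.0493,0,0,0,0,-1],[0.008,0.0493,0,0,0,0,-1],[0.008,0.0493,0,0,0,0,-1],[0.008,0.0493,0,0,0,0,-1],[0.008,0.0493,0,0,0,0,-1]]]'

```text
time_s: 7.9
position: [0.6174, -0.038, 0.0505]
tcp_rot: [[0.732, -0.174, 0.658], [-0.127, -0.985, -0.119], [0.669, 0.003, -0.743]]
force: [-1.7, -10.5, 0.3]
opening: 0.156
```

Emit:
play_rows --plan '[[[0.003,0.02,0,0,0,0,-1],[0.003,0.02,0,0,0,0,-1],[0.003,0.02,0,0,0,0,-1],[0.003,0.02,0,0,0,0,-1]]]'

```text
time_s: 8.3
position: [0.618, -0.0341, 0.0505]
tcp_rot: [[0.732, -0.174, 0.658], [-0.127, -0.985, -0.119], [0.669, 0.003, -0.743]]
force: [-1.4, -9.7, 0.4]
opening: 0.156
```

Emit:
play_rows --plan '[[[0.003,0.02,0,0,0,0,-1],[0.003,0.02,0,0,0,0,-1],[0.003,0.02,0,0,0,0,-1],[0.003,0.02,0,0,0,0,-1]]]'

```text
time_s: 8.7
position: [0.6186, -0.0301, 0.0506]
tcp_rot: [[0.732, -0.174, 0.658], [-0.127, -0.985, -0.119], [0.669, 0.003, -0.743]]
force: [-3.0, -10.3, -0.6]
opening: 0.159
```

```bash
python3 - <<'E'
from h import *
for i in range(3):
    togo(wor([-.0366,.015,.0504]),Rt(42),6);capture("wrist")
E
```

```text
t 8.7 loc [-0.0379  0.0062  0.0506] F [ -1.2511 -10.6827  -0.5715] op 0.15913454706496358
shift [ 0.0561  0.1686 -0.0031] turn [ 0.0009 -0.0002  0.0018] /n [ 0.0094  0.0281 -0.0005] [ 0.0002 -0.      0.0003]
t 8.75 loc [-0.038   0.0064  0.0505] F [ 0.0716 -9.4061  1.3174] op 0.16102072713508564
shift [ 0.0558  0.1654 -0.0029] turn [ 0.0009 -0.0002  0.0017] /n [ 0.0093  0.0276 -0.0005] [ 0.0002 -0.      0.0003]
t 8.8 loc [-0.0379  0.0064  0.0505] F [-0.2032 -8.7837  0.9013] op 0.15987380307141769
shift [ 0.0556  0.1654 -0.0027] turn [ 0.0009 -0.0002  0.0016] /n [ 0.0093  0.0276 -0.0005] [ 0.0002 -0.      0.0003]
```

Emit:
play_rows --plan '[[[0.003,0.02,0,0,0,0,-1],[0.003,0.02,0,0,0,0,-1],[0.003,0.02,0,0,0,0,-1],[0.003,0.02,0,0,0,0,-1]]]'

```text
time_s: 9.25
position: [0.6193, -0.0261, 0.0506]
tcp_rot: [[0.732, -0.174, 0.658], [-0.127, -0.985, -0.119], [0.669, 0.003, -0.743]]
force: [-1.1, -8.9, -0.0]
opening: 0.157
```

Emit:
play_rows --plan '[[[0.003,0.02,0,0,0,0,-1],[0.003,0.02,0,0,0,0,-1],[0.003,0.02,0,0,0,0,-1]]]'

```text
time_s: 9.55
position: [0.6198, -0.0231, 0.0506]
tcp_rot: [[0.732, -0.174, 0.659], [-0.127, -0.985, -0.119], [0.669, 0.003, -0.743]]
force: [-2.2, -9.9, 0.8]
opening: 0.156
```

Emit:
play_rows --plan '[[[0.003,0.02,0,0,0,0,-1],[0.003,0.02,0,0,0,0,-1]]]'

```text
time_s: 9.75
position: [0.6201, -0.0212, 0.0506]
tcp_rot: [[0.732, -0.174, 0.658], [-0.128, -0.985, -0.119], [0.669, 0.003, -0.743]]
force: [-1.8, -11.3, 0.4]
opening: 0.16
```

Emit:
play_rows --plan '[[[0.003,0.02,0,0,0,0,-1],[0.003,0.02,0,0,0,0,-1]]]'

```text
time_s: 9.95
position: [0.6204, -0.0196, 0.0506]
tcp_rot: [[0.732, -0.176, 0.658], [-0.129, -0.984, -0.119], [0.669, 0.003, -0.743]]
force: [-2.1, -13.3, 0.2]
opening: 0.158
```

Emit:
play_rows --plan '[[[0.003,0.02,0,0,0,0,-1],[0.003,0.02,0,0,0,0,-1]]]'

```text
time_s: 10.15
position: [0.6206, -0.018, 0.0505]
tcp_rot: [[0.732, -0.177, 0.658], [-0.13, -0.984, -0.12], [0.669, 0.003, -0.743]]
force: [-2.3, -14.5, 0.7]
opening: 0.159
```

Contact was felt: the load rose from a steady ~10.1 N to ~14.7 N along the rail over about 3.2 mm plus the initial contact, so roughly 4.6 N or 4 mm. I'll relax the arm slightly so the paddle is unloaded, then open.

Emit:
play_rows --plan '[[[-0.002,-0.015,0,0,0,0,-1],[-0.002,-0.015,0,0,0,0,-1],[0,0,0,0,0,0,-1],[0,0,0,0,0,0,-1]]]'

```text
time_s: 10.55
position: [0.6206, -0.0181, 0.0506]
tcp_rot: [[0.732, -0.172, 0.659], [-0.126, -0.985, -0.118], [0.669, 0.003, -0.743]]
force: [-0.9, -8.4, 0.3]
opening: 0.163
```

```bash
python3 - <<'E'
from h import *
for i in range(3):
    togo(wor([-.0366,.015,.0504]),Rt(42),6);capture("wrist")
E
```

```text
t 10.55 loc [-0.038   0.0184  0.0506] F [ 0.5665 -8.3927  0.259 ] op 0.1629264126557527
shift [ 0.0165 -0.0717 -0.0034] turn [ 0.001  -0.0001  0.0012] /n [ 0.0028 -0.0119 -0.0006] [ 0.0002 -0.      0.0002]
t 10.6 loc [-0.038   0.0184  0.0506] F [ 0.6464 -8.0347  0.4424] op 0.162550731877897
shift [ 0.0167 -0.0718 -0.0035] turn [ 0.001  -0.0001  0.0013] /n [ 0.0028 -0.012  -0.0006] [ 0.0002 -0.      0.0002]
t 10.65 loc [-0.038   0.0184  0.0505] F [ 0.4412 -6.8218 -0.1876] op 0.15482588909888917
shift [ 0.0169 -0.0719 -0.0028] turn [ 0.001  -0.0001  0.0013] /n [ 0.0028 -0.012  -0.0005] [ 0.0002 -0.      0.0002]
```

Emit:
play_rows --plan '[[[-0.002,-0.012,0,0,0,0,-1],[-0.002,-0.012,0,0,0,0,-1],[0,0,0,0,0,0,-0.4],[0,0,0,0,0,0,-0.2],[0,0,0,0,0,0,0],[0,0,0,0,0,0,0],[0,0,0,0,0,0,0],[0,0,0,0,0,0,0]]]'

```text
time_s: 11.5
position: [0.6199, -0.0174, 0.0504]
tcp_rot: [[0.734, -0.168, 0.659], [-0.123, -0.986, -0.115], [0.668, 0.003, -0.744]]
force: [-0.5, -1.0, -0.5]
opening: 0.491
```

Emit:
play_rows --plan '[[[-0.1,0.016,0.12,0,0,0,0],[-0.143,0.02,0.164,0,0,0,0],[-0.143,0.02,0.164,0,0,0,0],[-0.143,0.02,0.164,0,0,0,0],[-0.143,0.02,0.164,0,0,0,0],[-0.143,0.02,0.164,0,0,0,0],[-0.2,0.02,0.2,0,0,0,0],[-0.2,0.02,0.2,0,0,0,0],[-0.2,-0.1,0.2,0,0,0,0],[-0.2,-0.2,0.2,0,0,0,0],[-0.2,-0.3,0.2,0,0,0,0],[0,0,0,0,0,0,0]]]'

```text
time_s: 12.7
position: [0.528, -0.0407, 0.1488]
tcp_rot: [[0.733, -0.171, 0.659], [-0.124, -0.985, -0.117], [0.669, 0.004, -0.743]]
force: [-0.6, -0.1, -0.2]
opening: 0.5
```

Emit:
play_rows --plan '[[[0,-0.3,0.1,0,0,0,0],[0,-0.3,0.1,0,0,0,0],[0,-0.3,0.1,0,0,0,0],[0,-0.3,0.1,0,0,0,0],[0,-0.3,0.1,0,0,0,0],[0,-0.3,0.1,0,0,0,0],[0,-0.3,0.1,0,0,0,0],[0,0,0,0,0,0,0],[0,0,0,0,0,0,0]]]'

```text
time_s: 13.6
position: [0.5292, -0.1443, 0.1824]
tcp_rot: [[0.733, -0.168, 0.659], [-0.123, -0.986, -0.115], [0.669, 0.003, -0.744]]
force: [-0.2, 0.3, 0.0]
opening: 0.502
```

```bash
python3 - <<'E'
from h import *
s=read_state();print(s["time_s"],s["position"],s["force"])
f=lambda im:np.clip(255*(cv2.resize(im[:,:,::-1],None,fx=4,fy=4,interpolation=cv2.INTER_CUBIC)/255.)**0.6,0,255).astype('u1')
a=f(capture("side")[165:250,200:370]);b=f(capture("top")[180:240,280:450])
cv2.imwrite("pics/e.png",np.vstack([a,b]))
E
```

```text
13.6 [ 0.5292 -0.1443  0.1824] [-0.2023  0.3207  0.0346]
```

View pics/e.png

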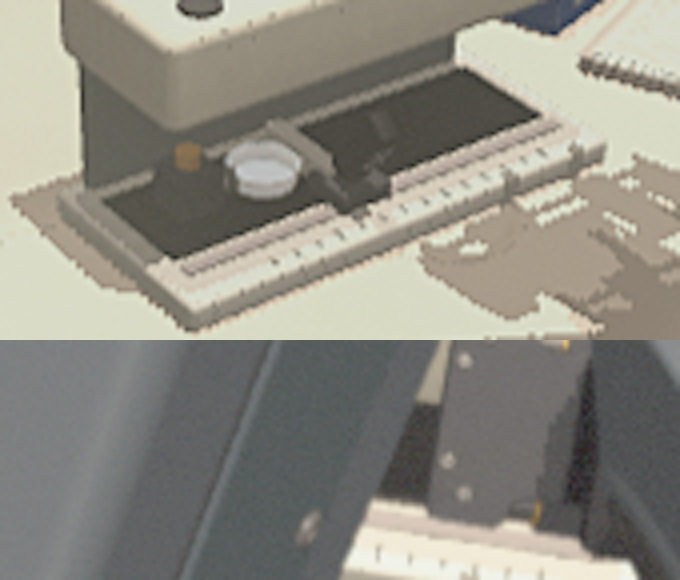

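The side view shows the dish (262,168) lying flat between the jaw and the stop's plunger, with the hand clear. The top view is blocked by the arm. Handing in.

```bash
python3 -c "
from rig import *
print(hand_in())"
```

```text
the job is handed in; nothing more can be done
None
```

I gripped the paddle at about 42° tilt and slid the jaw about 103 mm along the rail, pushing the dish up to the sprung stop. I pressed on, eased the arm's load off the paddle, opened the fingers and backed the hand clear. I handed in at 13.7 s of the 54 s allowed; no verdict was reported.

- **Squeeze on the dish:** the push force rose from a steady 10 N of drag to about 14.7 N. That means about 4.6 N on the dish and about 4 mm of plunger travel, uncertain by about 0.7 mm. I got this from force and hand position only; the plunger itself was not measured in an image.
- **After easing off:** with most of the load off the paddle the jaw had not moved. I did not measure its position again after opening the fingers.
- **Last picture (side camera):** the dish lies flat between jaw and plunger, and the hand is clear. The wrist force then read about 0.
- **Not checked:** the arm blocked the final top view, so that check showed nothing. I did not look at the vial again; the hand stayed well away from it, by its first measured position.
- **Disagreements:** estimates of the stand's angle differed by 1–2°. This showed as a side load of up to 4 N early in the slide, and I corrected the direction of travel. One attempt to locate the paddle's top from the wrist and side views missed by 6 mm, so I did not use it.

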